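# Sweep the spent tea lights into the crumb tray

### The arm

A 6-joint arm with a two-finger parallel gripper is mounted at the origin on a cart in front of the work surface, level with it; the furniture and walls round the work are solid. World frame = base frame: x ahead of the robot, y to its left, z up, the work surface at z = 0. Lengths are in mm, angles in degrees, forces in N, time in s.
With the tool pointing down it reaches from about 250 to 725 mm from the base axis. Payload 4 kg.
Tool frame: the origin (TCP) lies on the centre line of the jaws, within the pads' length; the fingertips stand ahead of it and the grasp point (between the pads) lies 3 mm ahead of it (env.tcp_to_tips is the z of the fingertips in the tool frame, in mm); z points along the fingers, y is the line along which they close (so a half turn about z gives the same grasp; the last joint's range is limited). The gripper opens to 85 mm and grips with 20 to 120 N. Pads are 22 mm wide; open, the fingers measure 114 mm over their backs; the gripper's body (76 mm by 85 mm) begins 54 mm behind the grasp point. The pads swing forward as they close: fully open they stand 13 mm farther back than shut.
Start: joints at [63.713, 13.785, 0.286, 76.501, 0, 90], TCP at [221.434, 448.293, 253.306] pointing down, gripper open.
Joint ranges: [-155.79, 155.79], [-60.16, 107.12], [-62.33, 73.08], [-114, 123.19], [-81.49, 82.49], [-180, 180]. Speed limits (degrees/s): [159.86, 159.86, 180, 180, 180, 180].

### API

Orientations are given as [roll, pitch, yaw] about the fixed x, y, z axes, in that order (R = Rz(yaw) Ry(pitch) Rx(roll)).
In Python, from bench import env, cams gives the robot as it stands. The module is installed in compiled form; this text tells all that it offers.
- The arm moves only by the shell command python3 -m creep 'ROWS' [FORCE]. ROWS is JSON, a list that holds one entry, the list of rows, each a list of 5 numbers: the finger opening in m, from 0 to 0.0854, then the shift along the tool's x, y, z in m, then the turn about the tool's z in rad. In form: [[[hand, x, y, z, spin], ...]]. A call has 1 to 20 rows; each row is the pose to reach, as a shift and turn from the pose commanded when the call began, along the tool's axes at that moment; what a row does not reach only later rows make up. A row lasts 1/12 s, in which the tool goes at most 41.7 mm and 7.16 degrees, less where a joint would pass 70% of its speed; a pose out of reach is approached as far as the arm can. A call with a gripper value outside its range is refused whole. The fingers move at their own pace and stop on an object; FORCE is the grip in N (left out, the last holds). Time passes only in rows, so rows that repeat a pose let the fingers close. It gives the time, the measured TCP pose, the force, the opening and the grip force at its end, in the units of the state.
- env.read_state(): the state, without advancing time (a new reading comes with each control period).
- cams.get_image(name): name is "scene" or "top" or "wrist"; returns the picture (420x560x3 uint8, red, green, blue); there is no depth.
- cams.camera_model(name): a dict with "vertical_fov" (degrees; the focal length in pixels is half the picture's height over the tangent of half this angle, whatever the lens; pixels are square), "cx", "cy" (the principal point, pixels), "k1" (the pictures are not rectified: a ray, as slopes to the right and down, at radius r is drawn at 1 + k1 r^2 times it, then the intrinsics apply), "xyz" and "rotation" of the camera in the world; the wrist camera has in their place "hand_eye" (4x4, takes a point from camera to tool coordinates, whose origin is the TCP and whose axes are the flange's). Camera axes: x right, y down, z forward; pixel columns grow to the right and rows downward; lengths in mm; the calibration is good to about 2 mm. A picture is of the moment at which its call begins: read the wrist's pose just before it. camera_model takes no time and is no camera call.
- env.finish_job(): hands the job in; it is judged then, once.
The state is a dict: "clock": time; "joints": joint angles; "dq": joint speeds; "joint_efforts": joint torques, N m; "ee_pos": TCP position; "tcp_rot": TCP orientation; "wrist_force": force on the tool from outside, world axes, zero at the start; "wrist_torque": the same for the moment, N m; "width": finger opening in mm; "gripper_force": force on a finger pad.
Only numpy, scipy, OpenCV 4.12 (cv2) and the standard library are available. Lean on these libraries where they do the work, as an engineer would, in place of code of your own. Each camera call takes 0.05 s, during which the arm holds its last target. There are 200 camera calls.

### The job

Clear away the three spent tea lights: sweep them across the worktop with the fingers and in through the open side of the low metal crumb tray, so that all three end standing flat and wholly inside on its floor, clear of the sloping lip. Push them along steadily; do not grip, lift or flick them. Leave the two shakers and the measuring spoon where they are.

Things in the scene. Friction and masses are not known exactly. Their poses are not given: they have to be found in the camera images.
- tray: low bare-metal crumb tray, fixed; place and yaw (within 0.3 rad) vary. Origin at worktop level under its floor, z up. Flat floor, top at z = 3 mm, spans y = -75 to 71 mm, x = -100 to 100 mm between walls. Walls 4 mm thick, 21 mm high with a 6 mm rolled rim, on the +x, -x and +y sides; -y side open, to the robot's right. A hanging loop sticks out 23 mm behind the +y wall
- tray_mouth (a point): middle of the tray's open side, at the outer edge of its lip (tray y = -90 mm), worktop level; axes as the tray's. From here the lip slopes gently up, over 15 mm towards +y, to the 3 mm high floor
- tea_light_1: plain tea light: a round metal cup, 38 mm across and 15 mm high, standing upright loose on the worktop, about 20 g (hidden mass and friction vary somewhat). Origin at the centre of its underside, z up. The three are alike; it slides easily under a light sideways push
- tea_light_2: plain tea light: a round metal cup, 38 mm across and 15 mm high, standing upright loose on the worktop, about 20 g (hidden mass and friction vary somewhat). Origin at the centre of its underside, z up. The three are alike; it slides easily under a light sideways push
- tea_light_3: plain tea light: a round metal cup, 38 mm across and 15 mm high, standing upright loose on the worktop, about 20 g (hidden mass and friction vary somewhat). Origin at the centre of its underside, z up. The three are alike; it slides easily under a light sideways push
- salt_shaker: ceramic salt shaker with a black cap, 45 mm across, 78 mm high, loose; origin at the centre of its underside. A bystander: leave it alone. The two shakers look alike and may swap places
- pepper_shaker: ceramic pepper shaker with a black cap, 45 mm across, 78 mm high, loose; origin at the centre of its underside. A bystander: leave it alone. The two shakers look alike and may swap places
- spoon: small metal measuring spoon, 40 x 128 x 12 mm, lying loose on the worktop; origin at the middle of its underside, long axis y. A bystander: leave it alone

How it is judged:
By the outcome, as a careful person would: the job done as asked, in the order asked, and still so for the second after the job is handed in, with the robot touching nothing.
It also fails if it takes over 72 s, if anything falls off the work surface, if the arm or the gripper's body presses on something with over 40 N, if the wrist force passes 120 N, or if a joint passes its speed limit or range.

## Working session

There is one attempt and no reset: what is moved stays moved. The work goes in short steps, Python scripts to look and compute and a shell command to move; the robot and the scene stay as the last step left them, time stands still between calls to the robot, and variables do not carry over. Pictures are saved under pics/ and viewed, at most 10 in all, crops included, and the job is handed in when it is done.

```bash
mkdir -p pics
cat > h.py <<'E'
import numpy as np, cv2
from bench import env, cams
def px2w(name,uv,z=0):
    m=cams.camera_model(name); f=210/np.tan(np.radians(m['vertical_fov']/2))
    K=np.array([[f,0,m['cx']],[0,f,m['cy']],[0,0,1.]])
    p=cv2.undistortPoints(np.array(uv,float).reshape(-1,1,2),K,np.array([m['k1'],0,0,0.]))[:,0]
    d=np.c_[p,np.ones(len(p))]@np.array(m['rotation']).T; o=np.array(m['xyz'])
    z=np.broadcast_to(z,len(d)); return o+d*((z-o[2])/d[:,2])[:,None]
def w2px(name,P):
    m=cams.camera_model(name); f=210/np.tan(np.radians(m['vertical_fov']/2))
    K=np.array([[f,0,m['cx']],[0,f,m['cy']],[0,0,1.]]);R=np.array(m['rotation']).T
    return cv2.projectPoints(np.array(P,float).reshape(-1,1,3),cv2.Rodrigues(R)[0],-R@np.array(m['xyz']),K,np.array([m['k1'],0,0,0.]))[0][:,0]
def save(name,fn):
    im=cams.get_image(name)[...,::-1].copy(); cv2.imwrite('pics/'+fn,im); return im
E
python3 - <<'E'
from h import *
a=save('top','t0.png')
print(cams.camera_model('top'),env.tcp_to_tips,env.read_state())
E
```

```text
{'vertical_fov': 50.069589802237246, 'cx': 282.30586325097124, 'cy': 214.5010141906173, 'k1': 0.05069747492388715, 'xyz': array([ 495.4620647 ,  116.42144982, 1064.75294031]), 'rotation': array([-1.74153698e+02,  1.17335502e-01, -8.99631893e+01])} 22.0 {'clock': 0.05, 'joints': array([ 6.37153112e+01,  1.38303640e+01,  2.14345251e-01,  7.65020482e+01,
       -5.53579888e-04,  8.99989836e+01]), 'dq': array([-0.00057356, -0.00396761,  0.0861279 ,  0.0555124 ,  0.16641691,
       -0.02032105]), 'joint_efforts': array([ 8.41889596e-04, -3.73490953e+01,  2.53292692e+01,  1.10012793e-02,
        7.73118222e-05, -1.17978996e-05]), 'ee_pos': array([221.15975461, 447.77783535, 252.43311015]), 'tcp_rot': array([-1.79881933e+02,  5.51484160e-04,  1.53716329e+02]), 'wrist_force': array([-0.03060314,  0.17705337, -0.91425272]), 'wrist_torque': array([ 0.00681113, -0.01087565,  0.03478531]), 'gripper_force': 0.0, 'width': 84.93179557267233}
```

View pics/t0.png

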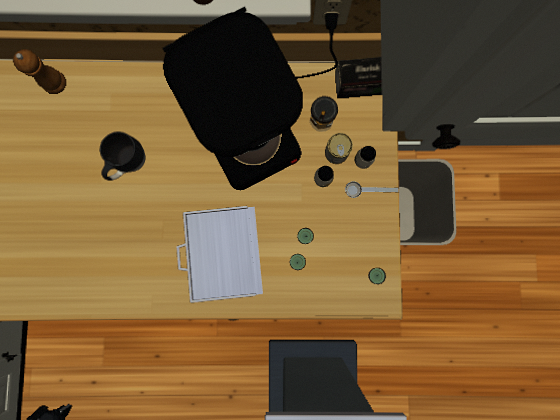

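The top view shows the tray with its left edge at about u=185, its loop at (182,257) and its mouth on the right at about u=258. The green-topped tea lights are at (306,236), (298,262) and (377,275). The shakers are at (324,176) and (366,157), and the spoon at (353,189)-(398,190).

```bash
sed -i 's/^from bench/from scipy.spatial.transform import Rotation as Ro\nfrom bench/; s/np.array(m\[.rotation.\])/Ro.from_euler("xyz",m["rotation"],degrees=True).as_matrix()/' h.py
cat >> h.py <<'E'
def lights(im):
    h=cv2.cvtColor(im,cv2.COLOR_BGR2HSV)
    m=((h[...,0]>50)&(h[...,0]<90)&(h[...,1]>45)).astype(np.uint8)
    m=cv2.morphologyEx(m,cv2.MORPH_CLOSE,np.ones((3,3)))
    n,l,s,c=cv2.connectedComponentsWithStats(m)
    k=[i for i in range(1,n) if s[i,4]>60]
    return [(s[i,4],c[i].round(1),px2w('top',[c[i]],14)[0].round(0)[:2]) for i in k]
E
python3 - <<'E'
from h import *
im=cv2.imread('pics/t0.png')
for x in lights(im): print(*x)
print(px2w('top',[[324,176],[366,157]],78).round(),px2w('top',[[353,189],[398,190]],5).round())
c=im[195:310,165:415]; cv2.imwrite('pics/c0.png',cv2.resize(c,None,fx=3.2,fy=3.2,interpolation=cv2.INTER_CUBIC))
E
```

```text
83 [232.2  34.2] [1043.  241.]
68 [170.6  53.9] [993. 389.]
368 [211.4  61.6] [975. 290.]
111 [276.5  69.6] [955. 133.]
141 [173.1  81.4] [925. 382.]
292 [222.1  84.3] [918. 264.]
137 [264.2  90. ] [904. 162.]
188 [287.5  89.8] [905. 106.]
182 [236.5 111. ] [852. 229.]
97 [267.7 116.2] [840. 154.]
151 [218.2 125.3] [817. 272.]
138 [289.3 140.9] [780. 102.]
74 [228.6 147.7] [763. 247.]
64 [241.7 182.3] [680. 215.]
178 [304.8 235.7] [553.  66.]
182 [297.2 261.5] [493.  84.]
188 [377.  275.7] [ 461. -100.]
[[683.  26.  78.]
 [725. -68.  78.]] [[ 665.  -49.    5.]
 [ 663. -156.    5.]]
```

View pics/c0.png

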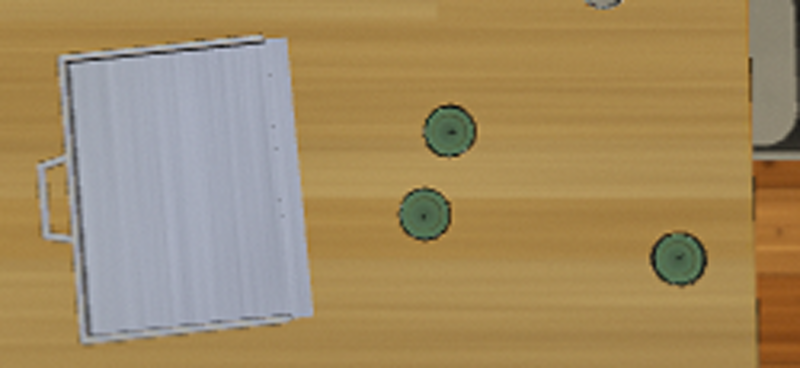

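Run:
```python
from h import *
im=cv2.imread('pics/t0.png')
C=lambda u,v:[165+(u+.5)/3.2-.5,195+(v+.5)/3.2-.5]
m=px2w('top',[C(288,38),C(313,316)],0); b=px2w('top',[C(60,57),C(82,343)],24)
print('mouth',m.round(),np.linalg.norm(m[0]-m[1]),'back',b.round(),np.linalg.norm(b[0]-b[1]))
c=m.mean(0)[:2]; d=(m[0]-m[1])[:2]; db=(b[0]-b[1])[:2]
print(np.degrees(np.arctan2(d[1],d[0])),np.degrees(np.arctan2(db[1],db[0])))
bc=b.mean(0)[:2]; y=bc-c; print(np.linalg.norm(y), np.degrees(np.arctan2(-y[0],y[1])))
yaw=np.arctan2(-y[0],y[1]); R=np.array([[np.cos(yaw),-np.sin(yaw)],[np.sin(yaw),np.cos(yaw)]])
o=c+R@[0,90]; print('origin',o)
for L,T in (((493,84),(0,35)),((552,64),(58,20)),((461,-100),(-56,0))):
    t=o+R@T; v=t-L; print(L,'tray',R.T@(np.array(L)-o),'target',t.round(),'dist',np.linalg.norm(v),'ang',np.degrees(np.arctan2(v[1],v[0])),'start tcp',(np.array(L)-45*v/np.linalg.norm(v)).round())
```

```text
mouth [[624. 185.   0.]
 [419. 165.   0.]] 205.24093856855416 back [[607. 348.  24.]
 [402. 328.  24.]] 205.3860435052877
5.5213000744489 5.781083869637004
164.17776452135047 5.912673367504632
origin [512.14370764 264.26428131]
(493, 84) tray [ -37.6113483  -177.33324319] target [509. 299.] dist 215.63863216602567 ang 85.86785816415683 start tcp [490.  39.]
(552, 64) tray [  19.01452391 -203.30458502] target [568. 290.] dist 226.6821674465928 ang 86.00953924399758 start tcp [549.  19.]
(461, -100) tray [ -88.39542013 -357.05797172] target [456. 258.] dist 358.52455762097134 ang 90.7284932337454 start tcp [ 462. -145.]
```

```bash
python3 -m creep '[[[0.025,-0.422,-0.248,0.05,1.18],[0.025,-0.422,-0.248,0.05,1.18],[0.025,-0.422,-0.248,0.05,1.18],[0.025,-0.422,-0.248,0.05,1.18],[0.025,-0.422,-0.248,0.05,1.18],[0.025,-0.422,-0.248,0.05,1.18],[0.025,-0.422,-0.248,0.05,1.18],[0.025,-0.422,-0.248,0.05,1.18],[0.025,-0.422,-0.248,0.05,1.18],[0.025,-0.422,-0.248,0.05,1.18],[0.025,-0.422,-0.248,0.05,1.18],[0.025,-0.422,-0.248,0.05,1.18],[0.025,-0.422,-0.248,0.05,1.18],[0.025,-0.422,-0.248,0.05,1.18],[0.025,-0.422,-0.248,0.19,1.18],[0.025,-0.422,-0.248,0.19,1.18],[0.025,-0.422,-0.248,0.19,1.18],[0.025,-0.422,-0.248,0.19,1.18],[0.025,-0.422,-0.248,0.19,1.18],[0.025,-0.422,-0.248,0.19,1.18]]]' 20
python3 - <<'E'
from h import *
print(env.tcp_to_tips)
save('wrist','w1.png')
E
```

```text
clock: 1.72
ee_pos: [488.6, 40.0, 62.8]
tcp_rot: [-179.8, 0.0, 86.2]
wrist_force: [0.6, 0.4, 0.9]
width: 25.1
gripper_force: 0.0
22.0
```

View pics/w1.png

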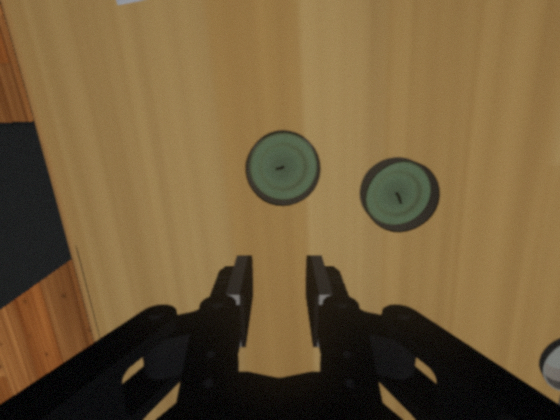

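The light is centred ahead of the finger gap, at (282,168) with the gap at u≈280. Descending.

```bash
python3 -m creep '[[[0.025,0,0,0.02,0],[0.025,0,0,0.035,0],[0.025,0,0,0.035,0]]]'; python3 -m creep '[[[0.025,0,0,0.002,0],[0.025,0,0,0.004,0],[0.025,0,0,0.006,0],[0.025,0,0,0.006,0],[0.025,0,0,0.006,0]]]'
```

```text
clock: 2.02
ee_pos: [489.9, 39.6, 28.4]
tcp_rot: [180.0, -0.0, 86.2]
wrist_force: [-0.3, 0.3, -0.3]
width: 24.8
gripper_force: 0.0
clock: 2.43
ee_pos: [490.4, 39.1, 23.0]
tcp_rot: [179.9, -0.0, 86.1]
wrist_force: [-0.6, -0.1, -0.3]
width: 24.7
gripper_force: 0.0
```

```bash
for i in 1 2 3; do python3 -m creep '[[[0.025,0,0,0.001,0],[0.025,0,0,0.001,0]]]' | grep -E "ee_pos|wrist_f"; done
```

```text
ee_pos: [490.4, 39.1, 22.0]
wrist_force: [-0.5, -0.2, 4.6]
ee_pos: [490.5, 39.1, 21.9]
wrist_force: [-4.2, 0.0, 12.7]
ee_pos: [490.5, 39.1, 21.9]
wrist_force: [-5.2, -0.1, 19.7]
```

Contact is at TCP z = 22, which confirms the tip length. I'll raise the tips to about 6 mm and push.

```bash
python3 -m creep '[[[0.025,0,0,-0.008,0],[0.025,0.003,0,-0.008,0],[0.025,0.007,0,-0.008,0],[0.025,0.012,0,-0.008,0],[0.025,0.016,0,-0.008,0],[0.025,0.020,0,-0.008,0],[0.025,0.024,0,-0.008,0],[0.025,0.029,0,-0.008,0],[0.025,0.034,0,-0.008,0],[0.025,0.040,0,-0.008,0],[0.025,0.046,0,-0.008,0],[0.025,0.052,0,-0.008,0],[0.025,0.058,0,-0.008,0],[0.025,0.064,0,-0.008,0],[0.025,0.070,0,-0.008,0],[0.025,0.076,0,-0.008,0],[0.025,0.081,0,-0.008,0],[0.025,0.085,0,-0.008,0],[0.025,0.088,0,-0.008,0],[0.025,0.09,0,-0.008,0]]]'
python3 - <<'E'
from h import *
save('wrist','w2.png')
E
```

```text
clock: 4.6
ee_pos: [496.1, 129.2, 27.3]
tcp_rot: [180.0, 0.0, 86.1]
wrist_force: [0.1, -0.2, 0.6]
width: 25.0
gripper_force: 0.1
```

View pics/w2.png

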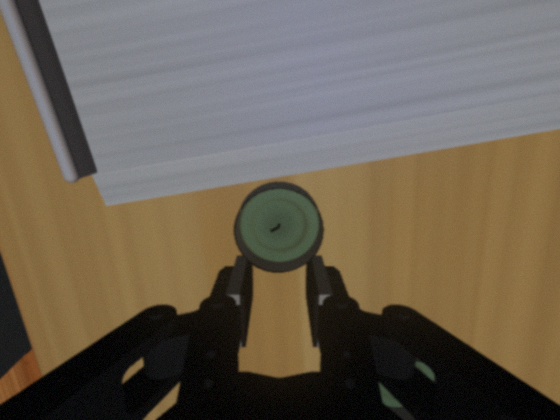

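The light is cradled at (278,227) between both fingertips, just short of the lip. Next I push it over the lip, slowly at the end.

```bash
python3 -m creep '[[[0.025,0.003,0,-0.001,0],[0.025,0.007,0,-0.0015,0],[0.025,0.012,0,-0.0015,0],[0.025,0.018,0,-0.0015,0],[0.025,0.024,0,-0.0015,0],[0.025,0.030,0,-0.0015,0],[0.025,0.036,0,-0.0015,0],[0.025,0.042,0,-0.0015,0],[0.025,0.048,0,-0.0015,0],[0.025,0.054,0,-0.0015,0],[0.025,0.060,0,-0.0015,0],[0.025,0.066,0,-0.0015,0],[0.025,0.072,0,-0.0015,0],[0.025,0.078,0,-0.0015,0],[0.025,0.084,0,-0.0015,0],[0.025,0.090,0,-0.0015,0],[0.025,0.096,0,-0.0015,0],[0.025,0.102,0,-0.0015,0],[0.025,0.108,0,-0.0015,0],[0.025,0.114,0,-0.0015,0]]]'
python3 -m creep '[[[0.025,0.006,0,0,0],[0.025,0.011,0,0,0],[0.025,0.016,0,0,0],[0.025,0.021,0,0,0],[0.025,0.025,0,0,0],[0.025,0.028,0,0,0],[0.025,0.030,0,0,0],[0.025,0.031,0,0,0],[0.025,0.031,0,0,0],[0.025,0.025,0,0,0],[0.025,0.015,0,0,0],[0.025,0.015,0,-0.04,0],[0.025,0.015,0,-0.04,0]]]'
python3 - <<'E'
from h import *
for l in lights(save('top','t1.png')):
    if l[1][1]>200: print(*l)
print(env.read_state()['ee_pos'])
save('wrist','w3.png')
E
```

```text
clock: 6.32
ee_pos: [503.8, 243.2, 28.8]
tcp_rot: [-180.0, 0.0, 86.1]
wrist_force: [-0.1, -1.3, -0.9]
width: 25.1
gripper_force: 0.3
clock: 7.4
ee_pos: [507.3, 257.3, 73.6]
tcp_rot: [179.7, -0.2, 86.0]
wrist_force: [2.0, 0.2, 0.8]
width: 25.0
gripper_force: 0.0
182 [304.8 235.5] [554.  66.]
185 [376.9 275.7] [ 461. -100.]
[507.30602339 257.44093621  72.18437706]
```

View pics/w3.png

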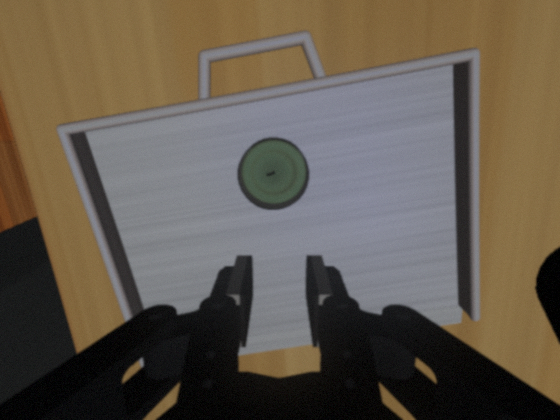

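The first light stands flat in the tray, well clear of the lip, at (273,173). Now the second.

```bash
python3 -m creep '[[[0.025,-0.234,0.059,0,0],[0.025,-0.234,0.059,0,0],[0.025,-0.234,0.059,0,0],[0.025,-0.234,0.059,0,0],[0.025,-0.234,0.059,0,0],[0.025,-0.234,0.059,0,0],[0.025,-0.234,0.059,0,0],[0.025,-0.234,0.059,0,0],[0.025,-0.234,0.059,0,0],[0.025,-0.234,0.059,0.02,0],[0.025,-0.234,0.059,0.04,0],[0.025,-0.234,0.059,0.04,0],[0.025,-0.234,0.059,0.04,0]]]'
python3 -m creep '[[[0.025,0.003,0,0,0],[0.025,0.007,0,0,0],[0.025,0.012,0,0,0],[0.025,0.016,0,0,0],[0.025,0.020,0,0,0],[0.025,0.024,0,0,0],[0.025,0.029,0,0,0],[0.025,0.034,0,0,0],[0.025,0.040,0,0,0],[0.025,0.046,0,0,0],[0.025,0.052,0,0,0],[0.025,0.058,0,0,0],[0.025,0.064,0,0,0],[0.025,0.070,0,0,0],[0.025,0.076,0,0,0],[0.025,0.082,0,0,0],[0.025,0.086,0,0,0],[0.025,0.089,0,0,0],[0.025,0.090,0,0,0]]]'
python3 - <<'E'
from h import *
save('wrist','w4.png')
E
```

```text
clock: 8.58
ee_pos: [546.0, 21.4, 27.6]
tcp_rot: [-179.8, 0.0, 86.2]
wrist_force: [0.1, -0.0, 1.0]
width: 25.1
gripper_force: 0.0
clock: 10.17
ee_pos: [553.9, 110.4, 28.8]
tcp_rot: [-180.0, -0.0, 86.1]
wrist_force: [-0.2, -1.1, -0.2]
width: 24.8
gripper_force: 0.3
```

View pics/w4.png

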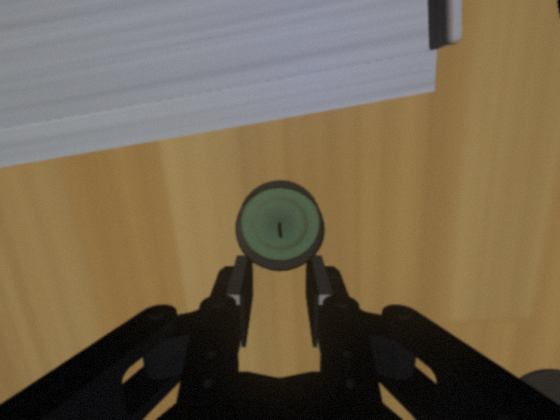

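The second light is cradled at (280,225). Continuing the push.

```bash
python3 -m creep '[[[0.025,0.003,0,0,0],[0.025,0.007,0,0,0],[0.025,0.012,0,0,0],[0.025,0.018,0,0,0],[0.025,0.024,0,0,0],[0.025,0.030,0,0,0],[0.025,0.036,0,0,0],[0.025,0.042,0,0,0],[0.025,0.048,0,0,0],[0.025,0.054,0,0,0],[0.025,0.060,0,0,0],[0.025,0.066,0,0,0],[0.025,0.072,0,0,0],[0.025,0.078,0,0,0],[0.025,0.084,0,0,0],[0.025,0.090,0,0,0],[0.025,0.096,0,0,0],[0.025,0.102,0,0,0],[0.025,0.108,0,0,0],[0.025,0.114,0,0,0]]]'
python3 -m creep '[[[0.025,0.006,0,0,0],[0.025,0.011,0,0,0],[0.025,0.016,0,0,0],[0.025,0.021,0,0,0],[0.025,0.025,0,0,0],[0.025,0.028,0,0,0],[0.025,0.030,0,0,0],[0.025,0.031,0,0,0],[0.025,0.031,0,0,0],[0.025,0.025,0,0,0],[0.025,0.015,0,0,0],[0.025,0.015,0,-0.04,0],[0.025,0.015,0,-0.04,0],[0.025,0.015,0,-0.04,0]]]'
python3 - <<'E'
from h import *
save('wrist','w5.png')
print(env.read_state()['ee_pos'])
E
```

```text
clock: 11.88
ee_pos: [561.7, 224.2, 28.8]
tcp_rot: [-180.0, 0.0, 86.1]
wrist_force: [0.0, -0.1, 0.2]
width: 25.1
gripper_force: 0.1
clock: 13.05
ee_pos: [564.6, 238.0, 71.5]
tcp_rot: [179.7, -0.1, 86.0]
wrist_force: [-0.4, 0.4, -0.3]
width: 25.1
gripper_force: 0.0
[563.42332663 237.73513521  70.00867583]
```

View pics/w5.png

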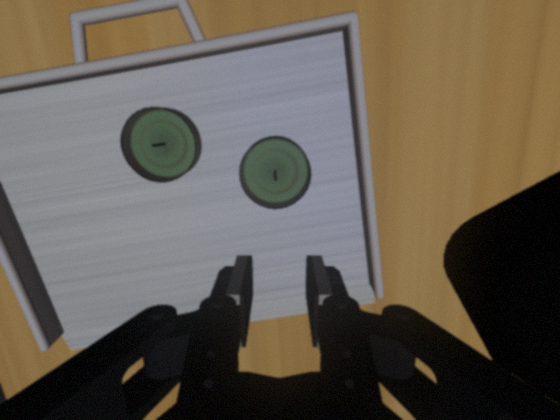

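Both lights stand flat inside, at (162,145) and (275,172). Now the third.

```bash
python3 -m creep '[[[0.025,-0.389,-0.076,0,-0.08],[0.025,-0.389,-0.076,0,-0.08],[0.025,-0.389,-0.076,0,-0.08],[0.025,-0.389,-0.076,0,-0.08],[0.025,-0.389,-0.076,0,-0.08],[0.025,-0.389,-0.076,0,-0.08],[0.025,-0.389,-0.076,0,-0.08],[0.025,-0.389,-0.076,0,-0.08],[0.025,-0.389,-0.076,0,-0.08],[0.025,-0.389,-0.076,0,-0.08],[0.025,-0.389,-0.076,0,-0.08],[0.025,-0.389,-0.076,0,-0.08],[0.025,-0.389,-0.076,0,-0.08],[0.025,-0.389,-0.076,0.02,-0.08],[0.025,-0.389,-0.076,0.04,-0.08],[0.025,-0.389,-0.076,0.04,-0.08],[0.025,-0.389,-0.076,0.04,-0.08]]]'
python3 -m creep '[[[0.025,0.003,0,0,0],[0.025,0.007,0,0,0],[0.025,0.012,0,0,0],[0.025,0.016,0,0,0],[0.025,0.020,0,0,0],[0.025,0.024,0,0,0],[0.025,0.029,0,0,0],[0.025,0.034,0,0,0],[0.025,0.040,0,0,0],[0.025,0.046,0,0,0],[0.025,0.052,0,0,0],[0.025,0.058,0,0,0],[0.025,0.064,0,0,0],[0.025,0.070,0,0,0],[0.025,0.076,0,0,0],[0.025,0.082,0,0,0],[0.025,0.086,0,0,0],[0.025,0.089,0,0,0],[0.025,0.090,0,0,0]]]'
python3 - <<'E'
from h import *
save('wrist','w6.png')
E
```

```text
clock: 14.52
ee_pos: [459.3, -142.7, 27.8]
tcp_rot: [-179.8, -0.1, 90.8]
wrist_force: [0.2, 0.5, 1.6]
width: 25.2
gripper_force: 0.0
clock: 16.1
ee_pos: [459.3, -53.9, 28.8]
tcp_rot: [-180.0, -0.0, 90.7]
wrist_force: [-0.2, -0.5, 0.9]
width: 25.1
gripper_force: 0.2
```

View pics/w6.png

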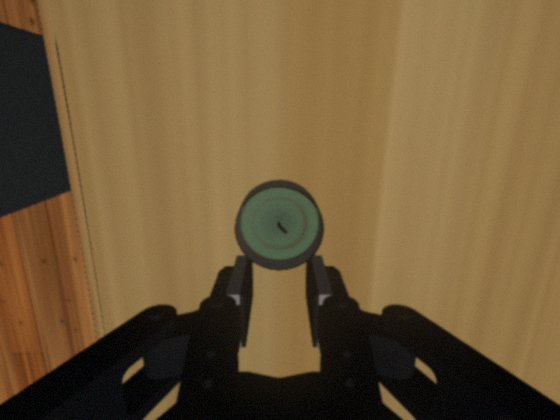

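The third light is cradled at (280,225). I continue with a slight drift of 8 mm to the right, to keep clear of the tray's near wall.

```bash
python3 -m creep '[[[0.025,0.003,0,0,0],[0.025,0.007,0,0,0],[0.025,0.012,0,0,0],[0.025,0.018,0.0005,0,0],[0.025,0.024,0.001,0,0],[0.025,0.030,0.0015,0,0],[0.025,0.036,0.002,0,0],[0.025,0.042,0.0025,0,0],[0.025,0.048,0.003,0,0],[0.025,0.054,0.0035,0,0],[0.025,0.060,0.004,0,0],[0.025,0.066,0.0045,0,0],[0.025,0.072,0.005,0,0],[0.025,0.078,0.0055,0,0],[0.025,0.084,0.006,0,0],[0.025,0.090,0.0065,0,0],[0.025,0.096,0.007,0,0],[0.025,0.102,0.0075,0,0],[0.025,0.108,0.008,0,0],[0.025,0.114,0.008,0,0]]]'
python3 -m creep '[[[0.025,0.006,0,0,0],[0.025,0.012,0,0,0],[0.025,0.018,0,0,0],[0.025,0.024,0,0,0],[0.025,0.030,0,0,0],[0.025,0.036,0,0,0],[0.025,0.042,0,0,0],[0.025,0.048,0,0,0],[0.025,0.053,0,0,0],[0.025,0.057,0,0,0],[0.025,0.060,0,0,0],[0.025,0.061,0,0,0]]]'
python3 - <<'E'
from h import *
save('wrist','w7.png')
E
```

```text
clock: 17.82
ee_pos: [466.1, 60.3, 28.8]
tcp_rot: [180.0, -0.0, 90.7]
wrist_force: [-0.6, -0.4, 1.0]
width: 25.2
gripper_force: 0.1
clock: 18.82
ee_pos: [465.3, 121.2, 28.8]
tcp_rot: [180.0, -0.0, 90.7]
wrist_force: [-0.2, -0.4, 0.4]
width: 25.3
gripper_force: 0.1
```

View pics/w7.png

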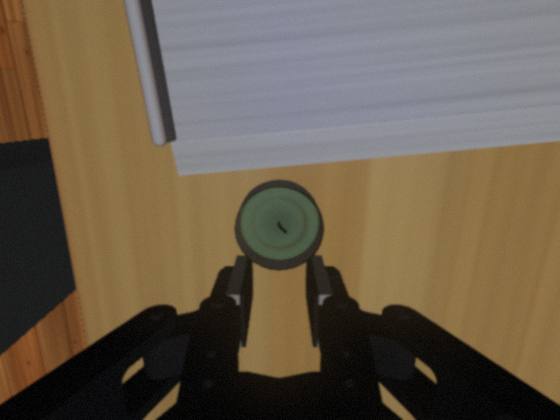

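The light is at (280,225) in front of the lip, and the near wall (165,140) is well to the left. Finishing the push.

```bash
python3 -m creep '[[[0.025,0.003,0,0,0],[0.025,0.007,0,0,0],[0.025,0.012,0,0,0],[0.025,0.018,0,0,0],[0.025,0.024,0,0,0],[0.025,0.030,0,0,0],[0.025,0.036,0,0,0],[0.025,0.042,0,0,0],[0.025,0.048,0,0,0],[0.025,0.054,0,0,0],[0.025,0.060,0,0,0],[0.025,0.066,0,0,0],[0.025,0.072,0,0,0],[0.025,0.078,0,0,0],[0.025,0.084,0,0,0],[0.025,0.090,0,0,0],[0.025,0.096,0,0,0],[0.025,0.101,0,0,0],[0.025,0.105,0,0,0],[0.025,0.108,0,0,0]]]'
python3 -m creep '[[[0.025,0.001,0,0,0],[0.025,0.001,0,0,0],[0.025,-0.006,0,0,0],[0.025,-0.015,0,0,0],[0.025,-0.015,0,-0.04,0],[0.025,-0.03,0,-0.08,0],[0.025,-0.07,0,-0.1,0],[0.025,-0.11,0,-0.1,0],[0.025,-0.15,0,-0.1,0],[0.025,-0.19,0,-0.1,0],[0.025,-0.23,0,-0.1,0],[0.025,-0.23,0,-0.1,0],[0.025,-0.23,0,-0.1,0]]]'
python3 - <<'E'
from h import *
im=save('top','t9.png')
for l in lights(im):
    if l[1][1]>200: print(*l)
c=im[130:310,165:415]; cv2.imwrite('pics/c9.png',cv2.resize(c,None,fx=3.2,fy=3.2,interpolation=cv2.INTER_CUBIC))
E
```

```text
clock: 20.53
ee_pos: [463.9, 229.2, 28.8]
tcp_rot: [-180.0, 0.0, 90.7]
wrist_force: [0.0, -0.7, 0.3]
width: 24.9
gripper_force: 0.1
clock: 21.62
ee_pos: [466.1, -4.3, 128.9]
tcp_rot: [-180.0, -0.0, 90.3]
wrist_force: [0.4, -0.0, -0.3]
width: 24.7
gripper_force: 0.0
172 [214.1 230.2] [566. 278.]
177 [205.6 255.3] [508. 297.]
175 [224.  274.1] [464. 254.]
```

View pics/c9.png

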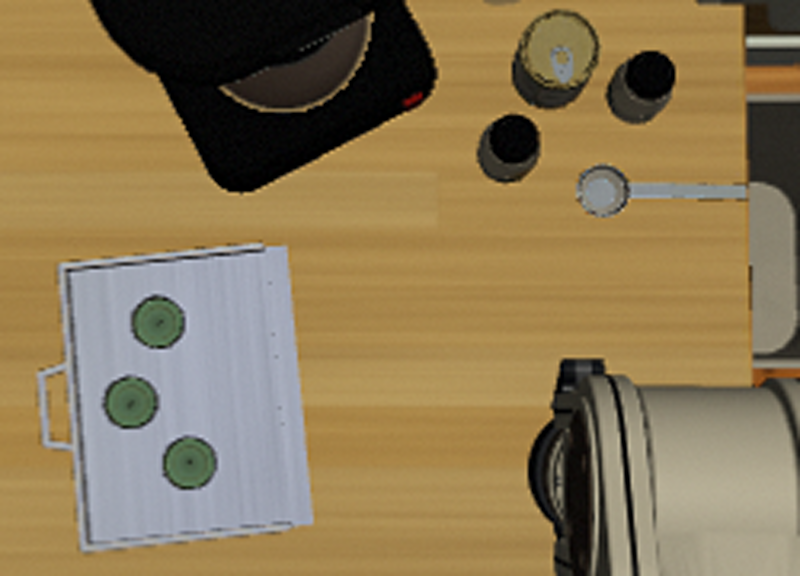

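All three lights are inside on the flat floor, at (158,322), (130,402) and (189,462) in the crop. The shakers and the spoon have not moved, and the arm is clear.

```bash
python3 -c "
from bench import env
print(env.finish_job())"
```

```text
the job is handed in; nothing more can be done
None
```

All three tea lights were swept into the tray and stand flat on its floor, clear of the lip; the shakers and spoon were left where they were, and the job was handed in at about 22 s.

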